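Clamp the glued drawer-divider post

TASK

The wooden drawer-divider post has just been glued: stand it upright on the bed of the trigger clamp, between its jaws, lengthwise along the clamp and clear of the rubber pad, and let go of it. Then pump the ratchet trigger until the sprung rubber pad meets the post and presses it against the fixed jaw with the pad pushed about half-way in, never as far as its stop, which would crush the joint; move the jaw with the trigger only. Finish while still holding the trigger squeezed so that the pressure stays on, and leave the other kitchen things where they are.

Things in the scene. Friction and masses are not known exactly. Their poses are not given: they have to be found in the camera images.
- post_center (a point): Centre (half-way up) of the loose beech post to be clamped: block 60 mm long (its y) x 40 mm wide (its x) x 60 mm tall, z up, about 110 g; groove 10 mm wide, 12 mm deep along the middle of its top (along y), thin dark glue line across the middle of its length. Grip it across the 40 mm width. Either end may face the pad.
- clamp: One-hand ratchet clamp screwed to the worktop (never moves); origin on the worktop, z up, clamp axis = its y: fixed jaw at +y, trigger at -y. Base plate 80 mm wide, y -120 to +150 mm, 12 mm thick; its top is the bed. Fixed jaw: upright plate 70 mm wide, inner face at y +135 mm, 74 mm high. Bar guide: y -53 to -23 mm, 57 mm wide, 70 mm high.
- clamp_bed (a point): A point on the bed (12 mm above the worktop), on the clamp's axis at clamp y = +105 mm: middle of a post that touches the fixed jaw. Axes as the clamp.
- pad_face (a point): Centre of the pressing face (looks to clamp +y) of the moving jaw's rubber pad: 56 mm wide, 8 mm thick, 23 to 67 mm above the worktop. Its clamp y is 20 mm + jaw - pad. Behind it the jaw plate, 60 mm wide, 73 mm high, and a toothed bar 16 mm wide, up to 63 mm high, that runs back through the guide and under the trigger; its tail ends at clamp y -168 mm + jaw.
- jaw (a joint): Advance of the moving jaw along clamp +y, m: 0 fully back, 0.085 at most; starts at 0 to 0.025. About 2.5 N of friction holds it where it is left; the trigger's pawl drives it forward only. With the post against the fixed jaw the pad meets it at 0.055.
- pad (a joint): How far the pad is pushed back into the moving jaw, in m: 0 free, 0.020 at its stop. Spring of 500 N/m, so 0.010 is half-way in and 5 N. If the trigger is let go, the spring pushes the jaw back until only 0.002 to 0.005 is left.
- trigger (a joint): Trigger angle in rad: 0 released (leaning 0.2 back to clamp -y), 0.48 fully squeezed (leaning 0.28 to clamp +y). A light spring returns it. Its pawl picks up the bar's teeth (8 mm apart) some way into the stroke: a full pump 0 to 0.48 and back advances the jaw about 14 to 24 mm; while the pawl drives, 0.1 rad (12 mm at the cross-bar) moves the jaw about 5 mm.
- trigger_bar (a point): Middle of the trigger's cross-bar: black rubber, 18 mm thick, 60 mm long along clamp x, 115 mm above the pivot (clamp y -85 mm, height 20 mm). It travels from clamp y -108 mm to -53 mm, 130 to 135 mm above the worktop. Push it to clamp +y from behind (1 to 7 N), or hook or pinch it from above; a stem 16 mm wide, 12 mm thick stands below its middle.
- tumbler_a_center (a point): Centre of an upturned drinking glass, 76 mm wide at its foot, 100 mm tall; leave alone.
- tumbler_b_center (a point): Centre of a second upturned drinking glass of the same size; leave alone.
- knob_center (a point): Centre of a loose round wooden drawer knob, 42 mm wide and 42 mm tall, same wood as the post; leave alone.
- spoon_grip (a point): Handle of a steel spoon lying on the worktop; leave alone.
- mug_center (a point): Centre of a white mug, 80 mm wide, 90 mm tall; leave alone.
There are look-alikes about, which are no part of the job. What is shaped like the part that bears post_center but turquoise is not meant.

How it is judged (in metres and radians):
On the way, in this order (a step that is already met when the one before it is completed fails the run):
1. the post stands upright on the clamp's bed between the jaws, let go, with the pad not yet touching it (x of post_center in the frame of clamp between -0.015 and 0.015 m and z of post_center in the frame of clamp between 0.037 and 0.048 m and angle between post_center's own z axis and vertical below 0.12 rad and angle between the y axis of post_center and the y axis of clamp, either way round below 0.15 rad and y of post_center in the frame of clamp above 0.05 m and contact force between each of the fingers, pad and post below 0.3 N and value of joint pad below 0.002 m), for 0.2 s.
2. the jaw has been brought up by the trigger: the pad touches and presses the post (contact force between pad and post above 1 N and value of joint trigger above 0.03 rad and value of joint jaw above 0.045 m), for 0.1 s.
At the end, for the whole second after the job is handed in: The post stands upright on the bed (centred within 15 mm of the clamp's axis, aligned within 0.15 rad) against the fixed jaw, not touched by the robot; the pad presses it with its spring pushed in 6.5 to 16 mm of its 20 mm; the fingers still hold the trigger squeezed (x of post_center in the frame of clamp between -0.015 and 0.015 m and z of post_center in the frame of clamp between 0.037 and 0.048 m and angle between post_center's own z axis and vertical below 0.12 rad and angle between the y axis of post_center and the y axis of clamp, either way round below 0.15 rad and y of post_center in the frame of clamp between 0.1 and 0.11 m and value of joint pad between 0.0065 and 0.016 m and contact force between pad and post above 2.5 N and value of joint trigger above 0.03 rad and contact force between the fingers and trigger above 0.5 N and contact force between the arm and post below 0.5 N and linear speed of post below 0.01 m/s); the arm keeps its last pose, push and grip.
It fails at once if the pad is driven to its stop: the joint is crushed (value of joint pad above 0.0188 m).
It fails at once if the moving jaw is pushed by hand instead of by its trigger (contact force between the fingers and jaw above 3 N).
It fails at once if another kitchen thing is disturbed (distance of any of tumbler_a_center, tumbler_b_center, knob_center, spoon_grip, mug_center from where it was at the start of the episode above 0.03 m).
It also fails if it takes over 59 s, if anything falls off the work surface, if the arm or the gripper's body presses on something with over 40 N, if the wrist force passes 120 N, or if a joint passes its speed limit or range.

ROBOT

A 6-joint arm with a two-finger parallel gripper is mounted at the origin on the work surface. World frame = base frame: x ahead of the robot, y to its left, z up, the work surface at z = 0. Lengths are in mm, angles in rad, forces in N, time in s.
With the tool pointing down it reaches from about 350 to 800 mm from the base axis. Payload 7.3 kg.
Tool frame: the origin (TCP) lies on the front face of the gripper's body, between the roots of the fingers; the fingertips stand 73 mm ahead of it and the grasp point (between the pads) lies 54 mm ahead of it; z points along the fingers, y is the direction in which the jaws open and shut (so a half turn about z gives the same grasp; the last joint's range is limited). The gripper opens to 85 mm and grips with 20 to 120 N. Pads are 22 mm wide; open, the fingers measure 114 mm over their backs; the gripper's body (76 mm by 85 mm) begins 54 mm behind the grasp point. The pads swing forward as they close: fully open they stand 13 mm farther back than shut.
Start: joints at [1.09, 0.342, 1.524, -0, 1.275, -0.146], TCP at [172.487, 495.869, 303.922] pointing down, gripper open.
Joint ranges: [-2.53, 2.53], [-0.77, 2.02], [0.04, 2.7], [-1, 4.14], [0.28, 2.66], [-3.11, 3.11]. Speed limits (rad/s): [2.57, 2.57, 3.14, 3.14, 3.14, 3.14].

INTERFACE

Orientations are given as a unit quaternion [x, y, z, w].
In Python, from rig import env gives the robot as it stands.
- The arm moves only by the tool arm_command, never from a script. Its argument "moves" is a list of rows, each an object with "offset": the shift along the tool's x, y, z in m, a list of three; "angular": the turn, a rotation vector about the tool's x, y, z in degrees, a list of three; "jaw": the finger opening in m, from 0 to 0.0854. In form: [{"offset": [tx, ty, tz], "angular": [ax, ay, az], "jaw": jaw}, ...]. A call has 1 to 12 rows; each row is the pose to reach, as a shift and turn from the pose commanded when the call began, along the tool's axes at that moment; what a row does not reach only later rows make up. A row lasts 1/10 s, in which the tool goes at most 50 mm and 8.59 degrees, less where a joint would pass 70% of its speed; a pose out of reach is approached as far as the arm can. A call with a gripper value outside its range is refused whole. The fingers move at their own pace and stop on an object; "force" is the grip in N (left out, the last holds). Time passes only in rows, so rows that repeat a pose let the fingers close. It gives the time, the measured TCP pose, the force and the opening at its end, in the units of the state.
- env.read_state(): the state, without advancing time (a new reading comes with each control period).
- env.capture(name): name is "scene" or "top" or "wrist"; returns the picture (420x560x3 uint8, red, green, blue); there is no depth.
- env.calibration(name): a dict with "fx", "fy", "cx", "cy" (pixels), "position" and "orientation" of the camera in the world. Camera axes: x right, y down, z forward; pixel columns grow to the right and rows downward; lengths in mm; the calibration is good to about 2 mm. A picture is of the moment at which its call begins: read the wrist's pose just before it. calibration takes no time and is no camera call; for the wrist camera it gives the pose at the moment of the call.
- env.job_done(): hands the job in, once; it reports no verdict.
The state is a dict: "t": time; "joint_pos": joint angles; "dq": joint speeds; "joint_efforts": joint torques, N m; "ee_pos": TCP position; "orientation": TCP orientation; "wrist_force": force on the tool from outside, world axes, zero at the start; "ft_torque": the same for the moment, N m; "grip_width": opening from 0.0 (shut) to 1.0 (fully open).
Only numpy, scipy, OpenCV 4.12 (cv2) and the standard library are available. Lean on these libraries where they do the work, as an engineer would, in place of code of your own. Each camera call takes 0.05 s, during which the arm holds its last target.

## Working session

There is one attempt and no reset: what is moved stays moved. The work goes in short steps, Python scripts to look and compute and a tool call to move; the robot and the scene stay as the last step left them, time stands still between calls to the robot, and variables do not carry over. Pictures are saved under pics/ and viewed, and the job is handed in when it is done.

Besides the shell and the picture viewer there is one more tool, called after "Emit:" as a command line: name --argument value ..., lists and objects as JSON in quotes. arm_command: Moves the arm, as the interface text tells. Its arguments: {"type":"object","properties":{"moves":{"type":"array","items":{"type":"object","properties":{"offset":{"type":"array","items":{"type":"number"}},"angular":{"type":"array","items":{"type":"number"}},"jaw":{"type":"number"}}}},"force":{"type":"number"}},"required":["moves"]}

```bash
ls; mkdir -p pics; python3 - <<'E'
from rig import env
import cv2
s=env.read_state();print(s)
for n in ("scene","top","wrist"):
    im=env.capture(n);cv2.imwrite(f"pics/{n}0.png",cv2.cvtColor(im,cv2.COLOR_RGB2BGR));print(n,env.calibration(n))
E
```

```text
pics
{'t': 0.0, 'joint_pos': array([ 1.08999446e+00,  3.42731076e-01,  1.52504598e+00,  2.07663899e-06,
        1.27541955e+00, -1.46017747e-01]), 'dq': array([ 0.00056842,  0.00044949, -0.00021564, -0.00058628,  0.00218837,
        0.0006797 ]), 'joint_efforts': array([ 1.55521106e-03, -4.33685696e+01, -2.46015859e+01,  4.81204188e-05,
        7.85717508e-03,  2.71898438e-05]), 'ee_pos': array([172.34145067, 495.58361796, 303.21143596]), 'orientation': array([ 1.66611676e-01,  9.86022265e-01, -7.62603492e-04, -2.48197134e-04]), 'wrist_force': array([-0.07217474, -0.55651378, -0.18815993]), 'ft_torque': array([0.02312357, 0.00117298, 0.01658071]), 'grip_width': 1.000326184821128}
scene {'fx': 404.8435996911182, 'fy': 404.8435996911182, 'cx': 280.4521454485307, 'cy': 212.39614589989847, 'position': array([1265.20937217, -515.43323416,  890.96680554]), 'orientation': array([ 0.82473506,  0.40435883, -0.1802964 , -0.35185113])}
top {'fx': 500.2243610135742, 'fy': 500.2243610135742, 'cx': 270.841495512224, 'cy': 207.82778887786, 'position': array([ 417.59799857,   -7.86076475, 1314.78071228]), 'orientation': array([ 0.70903827, -0.70203255,  0.04980722, -0.04398034])}
wrist {'fx': 322.84409781955037, 'fy': 322.84409781955037, 'cx': 286.7933187580288, 'cy': 203.31568047035955, 'position': array([ 92.45304785, 523.60229081, 373.29911979]), 'orientation': array([0.80373678, 0.57169487, 0.09451412, 0.13505272])}
```

View pics/scene0.png

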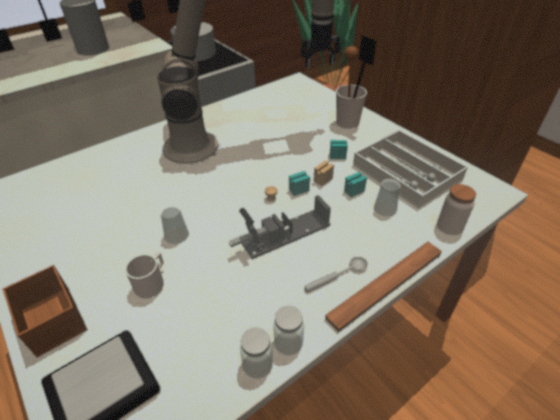

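View pics/top0.png

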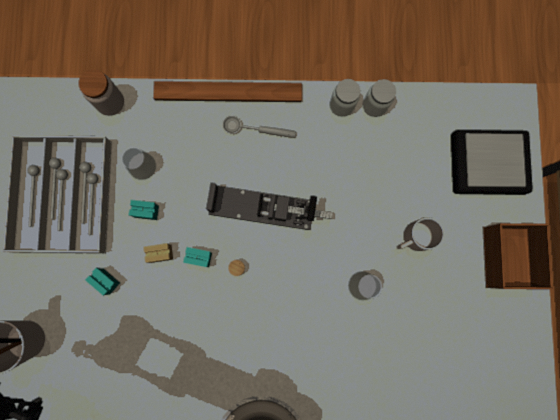

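View pics/wrist0.png

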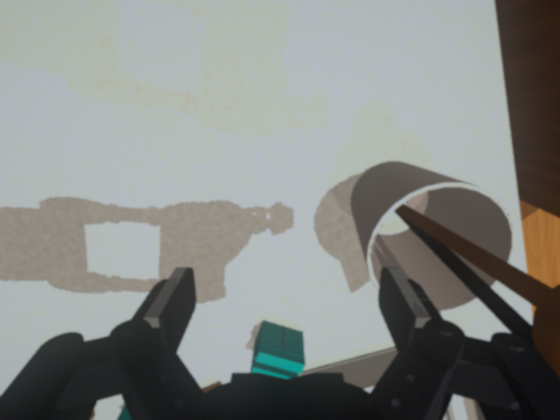

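The top view shows the beech post at about (158,253), knob (237,267), turquoise look-alikes around, and the clamp from fixed jaw (214,198) to trigger/tail (315-333,213). I'll zoom in and measure.

```bash
cat > h.py <<'E'
import numpy as np,cv2
from rig import env
from scipy.spatial.transform import Rotation as R
def ray(c,u,v):
    d=R.from_quat(c["orientation"]).apply([(u-c["cx"])/c["fx"],(v-c["cy"])/c["fy"],1]); return c["position"],d
def onz(c,u,v,z):
    p,d=ray(c,u,v); return p+d*(z-p[2])/d[2]
def proj(c,P):
    q=R.from_quat(c["orientation"]).inv().apply(np.asarray(P)-c["position"]); q=np.atleast_2d(q)
    return np.c_[c["cx"]+c["fx"]*q[:,0]/q[:,2],c["cy"]+c["fy"]*q[:,1]/q[:,2]]
def save(im,n,box=None,s=1):
    if box: im=im[box[1]:box[3],box[0]:box[2]]
    cv2.imwrite("pics/"+n,cv2.cvtColor(cv2.resize(im,None,fx=s,fy=s,interpolation=cv2.INTER_CUBIC),cv2.COLOR_RGB2BGR))
E
python3 - <<'E'
from h import *
im=cv2.cvtColor(cv2.imread("pics/top0.png"),cv2.COLOR_BGR2RGB)
save(im,"topz.png",(120,170,345,310),3.5)
im=cv2.cvtColor(cv2.imread("pics/scene0.png"),cv2.COLOR_BGR2RGB)
save(im,"scenez.png",(220,130,410,270),4.2)
c=env.calibration("top")
hsv=cv2.cvtColor(cv2.imread("pics/top0.png"),cv2.COLOR_BGR2HSV)
print(hsv[253,158],hsv[267,237])
m=cv2.inRange(hsv,(8,90,70),(25,255,255))
n,l,st,ce=cv2.connectedComponentsWithStats(m)
for i in range(1,n):
    if st[i,4]>60:
        pts=np.argwhere(l==i)[:,::-1].astype(np.float32)
        print(st[i],ce[i],cv2.minAreaRect(pts),onz(c,*ce[i],60))
E
```

```text
[ 27 103 126] [ 18 124 136]
[    0     0   560   168 46980] [291.0743295   42.92026394] ((279.5, 83.49998474121094), (166.99996948242188, 558.9998779296875), 90.0) [1026.32645545  -66.90426676   60.        ]
[ 154   82  148   18 2503] [227.65920895  90.42429085] ((227.5, 90.5), (17.0, 147.0), 90.0) [893.19337371  98.17758497  60.        ]
[ 500  176   60  244 2704] [529.18823964 268.92899408] ((529.3173828125, 298.82647705078125), (243.4028778076172, 51.52600860595703), 86.65318298339844) [ 437.79199119 -665.14084159   60.        ]
[144 244  26  19 357] [156.54621849 252.8487395 ] ((156.74325561523438, 252.95947265625), (15.946701049804688, 25.153045654296875), 80.53767395019531) [468.83560395 266.74503087  60.        ]
[229 260  16  16 204] [236.39215686 267.43137255] ((236.5, 267.5), (15.0, 15.0), 90.0) [434.5835203   66.92943998  60.        ]
```

View pics/topz.png

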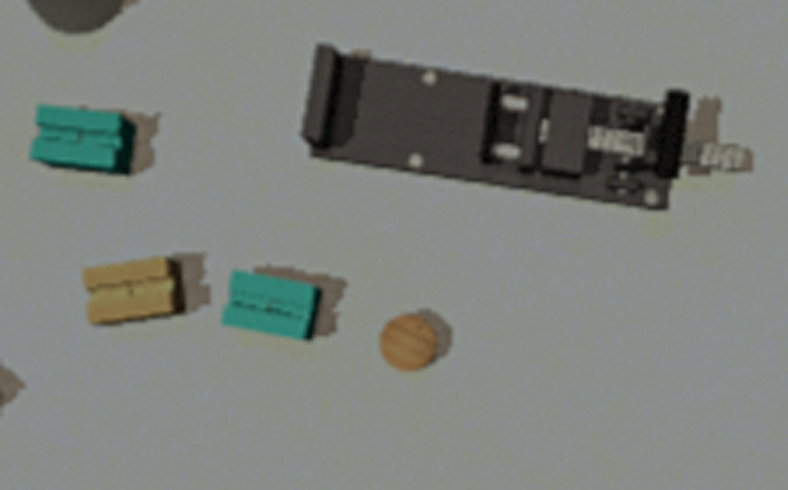

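View pics/scenez.png

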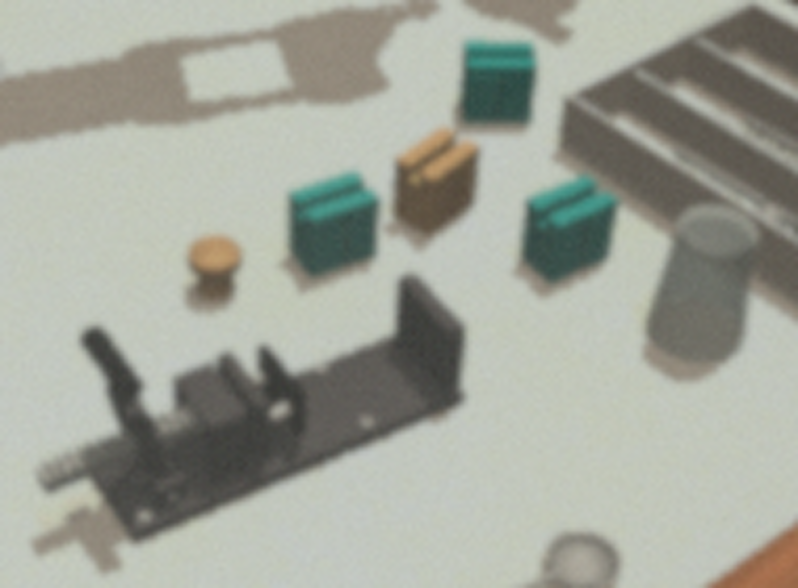

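```bash
python3 - <<'E'
from h import *
c=env.calibration("top")
f=lambda u,v:(120+(u+.5)/3.5-.5,170+(v+.5)/3.5-.5)
def P(n,l,z):
    a=[onz(c,*f(*p),z)[:2] for p in l]
    print(n,np.round(a,1).tolist(),np.round(np.mean(a,0),1)); return np.array(a)
p=P("post",[(84,270),(167,257),(182,315),(90,325)],60)
e=(p[0]-p[1]+p[3]-p[2])/2; print("len",np.linalg.norm(e),"width",np.linalg.norm((p[0]-p[3]+p[1]-p[2])/2),"ydir deg",np.degrees(np.arctan2(e[1],e[0])))
b=P("base near edge (x- side): +y corner,-y corner",[(311,157),(667,209)],12)
e=b[0]-b[1];print(np.linalg.norm(e),np.degrees(np.arctan2(e[1],e[0])))
P("fixedjaw top corners",[(317,44),(335,46),(323,147),(305,143)],74)
P("trig bar ends",[(677,92),(671,176)],130)
P("tail",[(750,159)],55)
print(R.from_quat(env.read_state()["orientation"]).as_matrix().round(3))
s=env.calibration("scene")
print(proj(s,[*p.mean(0),60]), )
E
```

```text
post [[483.6, 299.5], [493.5, 240.7], [452.3, 228.5], [444.6, 293.6]] [468.5 265.6]
len 62.55483909924694 width 41.08453269438689 ydir deg 98.06903438702378
base near edge (x- side): +y corner,-y corner [[572.2, 145.4], [535.9, -121.3]] [554.1  12. ]
269.0993165247699 82.23771510250769
fixedjaw top corners [[646.8, 135.9], [645.4, 122.9], [572.2, 129.7], [574.9, 142.6]] [609.8 132.8]
trig bar ends [[605.7, -117.9], [547.8, -113.7]] [ 576.7 -115.8]
tail [[569.0, -177.8]] [ 569.  -177.8]
[[-0.944  0.329 -0.001]
 [ 0.329  0.944 -0.001]
 [ 0.    -0.001 -1.   ]]
[[323.55807751 165.52374156]]
```

Emit:
arm_command --moves '[{"offset": [-0.036,-0.012,0],"angular": [0,0,6.3]},{"offset": [-0.071,-0.024,0],"angular": [0,0,12.6]},{"offset": [-0.107,-0.036,0],"angular": [0,0,18.9]},{"offset": [-0.142,-0.048,0.01],"angular": [0,0,25.2]},{"offset": [-0.178,-0.06,0.02],"angular": [0,0,31.5]},{"offset": [-0.213,-0.072,0.03],"angular": [0,0,37.8]},{"offset": [-0.249,-0.084,0.04],"angular": [0,0,44.1]},{"offset": [-0.284,-0.096,0.05],"angular": [0,0,50.4]},{"offset": [-0.32,-0.108,0.06],"angular": [0,0,56.7]},{"offset": [-0.355,-0.12,0.063],"angular": [0,0,63]},{"offset": [-0.355,-0.12,0.063],"angular": [0,0,63]},{"offset": [-0.355,-0.12,0.063],"angular": [0,0,63]}]'

```text
validation failed for argument at $.mo...
```

```bash
python3 - <<'E'
from h import *
c=env.calibration("wrist");im=env.capture("wrist");save(im,"w1.png",None,1.4)
import pickle;pickle.dump((c,im),open("w1.pkl","wb"))
s=env.read_state();print(s["ee_pos"],R.from_quat(s["orientation"]).as_matrix().round(3),s["t"])
E
```

```text
[172.42789042 495.71765226 303.4977878 ] [[-0.944  0.329 -0.   ]
 [ 0.329  0.944 -0.001]
 [ 0.    -0.001 -1.   ]] 0.2
```

View pics/w1.png

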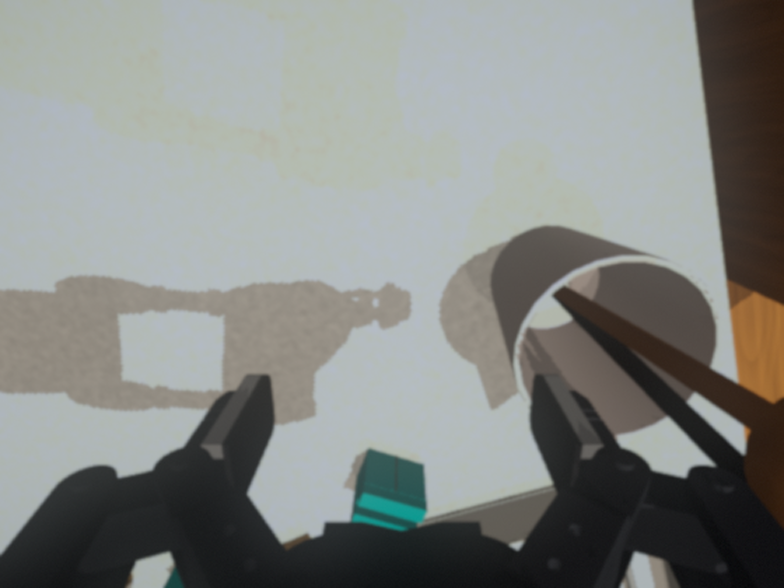

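The move was refused (the jaw value seems to be required); the view is unchanged. Repeating with jaw given.

Emit:
arm_command --moves '[{"offset": [-0.036,-0.012,0],"angular": [0,0,6.3],"jaw": 0.085},{"offset": [-0.071,-0.024,0],"angular": [0,0,12.6],"jaw": 0.085},{"offset": [-0.107,-0.036,0],"angular": [0,0,18.9],"jaw": 0.085},{"offset": [-0.142,-0.048,0.01],"angular": [0,0,25.2],"jaw": 0.085},{"offset": [-0.178,-0.06,0.02],"angular": [0,0,31.5],"jaw": 0.085},{"offset": [-0.213,-0.072,0.03],"angular": [0,0,37.8],"jaw": 0.085},{"offset": [-0.249,-0.084,0.04],"angular": [0,0,44.1],"jaw": 0.085},{"offset": [-0.284,-0.096,0.05],"angular": [0,0,50.4],"jaw": 0.085},{"offset": [-0.32,-0.108,0.06],"angular": [0,0,56.7],"jaw": 0.085},{"offset": [-0.355,-0.12,0.063],"angular": [0,0,63],"jaw": 0.085},{"offset": [-0.355,-0.12,0.063],"angular": [0,0,63],"jaw": 0.085},{"offset": [-0.355,-0.12,0.063],"angular": [0,0,63],"jaw": 0.085}]'

```text
t: 1.4
ee_pos: [468.5, 265.4, 240.5]
orientation: [0.658, 0.753, -0.0, -0.0]
wrist_force: [-0.3, 0.1, 0.7]
grip_width: 0.995
```

```bash
python3 - <<'E'
from h import *
c=env.calibration("wrist");im=env.capture("wrist");save(im,"w2.png",None,1.4)
import pickle;pickle.dump((c,im),open("w1.pkl","wb"))
s=env.read_state();print(s["ee_pos"],R.from_quat(s["orientation"]).as_matrix().round(3),s["t"])
E
```

```text
[467.89168144 266.03451855 240.76866501] [[-0.137  0.991 -0.001]
 [ 0.991  0.137  0.   ]
 [ 0.    -0.001 -1.   ]] 1.45
```

View pics/w2.png

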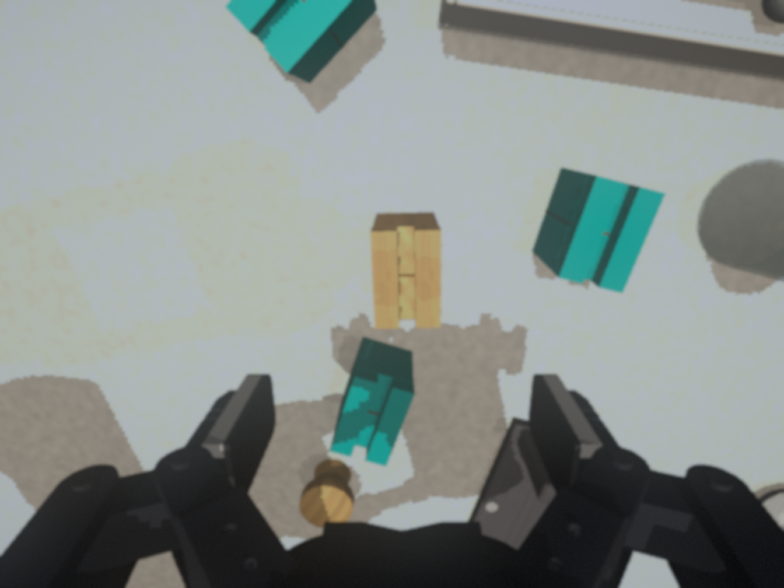

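The post is at about (406,278) in the enlarged wrist picture, aligned with the tool. I'll measure its top face.

```bash
python3 - <<'E'
from h import *
import pickle;c,im=pickle.load(open("w1.pkl","rb"))
g=lambda u,v:((u+.5)/1.4-.5,(v+.5)/1.4-.5)
p=np.array([onz(c,*g(*q),60)[:2] for q in [(373,230),(440,229),(441,327),(376,327)]])
print(p.round(1),p.mean(0)); e=(p[0]+p[1]-p[2]-p[3])/2; w=(p[1]+p[2]-p[0]-p[3])/2
print(np.linalg.norm(e),np.degrees(np.arctan2(e[1],e[0])),np.linalg.norm(w),np.degrees(np.arctan2(w[1],w[0])))
s=env.read_state();Rm=R.from_quat(s["orientation"]).as_matrix()
print(Rm.T@(np.r_[p.mean(0),60]-s["ee_pos"]), c["position"])
E
```

```text
[[447.4 293.3]
 [484.6 298.9]
 [495.  239.6]
 [456.  234.2]] [470.74655897 266.510088  ]
59.95248776615952 99.14283395530491 38.518460881721325 8.247249469023842
[3.29868132e-02 3.04037726e+00 1.80766263e+02] [456.61142117 348.91686417 310.38140952]
```

Emit:
arm_command --moves '[{"offset": [0,0.0025,0.04],"angular": [0,0,-0.7],"jaw": 0.085},{"offset": [0,0.0025,0.08],"angular": [0,0,-0.7],"jaw": 0.085},{"offset": [0,0.0025,0.115],"angular": [0,0,-0.7],"jaw": 0.085},{"offset": [0,0.0025,0.146],"angular": [0,0,-0.7],"jaw": 0.085},{"offset": [0,0.0025,0.146],"angular": [0,0,-0.7],"jaw": 0.06},{"offset": [0,0.0025,0.146],"angular": [0,0,-0.7],"jaw": 0.035},{"offset": [0,0.0025,0.146],"angular": [0,0,-0.7],"jaw": 0.035},{"offset": [0,0.0025,0.146],"angular": [0,0,-0.7],"jaw": 0.035},{"offset": [0,0.0025,0.146],"angular": [0,0,-0.7],"jaw": 0.035},{"offset": [0,0.0025,0.146],"angular": [0,0,-0.7],"jaw": 0.035}]' --force 35

```text
t: 2.45
ee_pos: [471.7, 267.0, 97.1]
orientation: [0.653, 0.758, 0.002, 0.001]
wrist_force: [-1.1, 1.8, 6.5]
grip_width: 0.467
```

```bash
python3 - <<'E'
from h import *
s=env.read_state();print(s["ee_pos"],R.from_quat(s["orientation"]).as_matrix().round(3),s["grip_width"]*85.4,s["wrist_force"],s["t"])
E
```

```text
[471.661047   266.96605185  97.06432502] [[-0.148  0.989  0.004]
 [ 0.989  0.148  0.002]
 [ 0.001  0.004 -1.   ]] 39.879296605692694 [-1.10300517  1.76624924  6.51772086] 2.45
```

Emit:
arm_command --moves '[{"offset": [0,0,-0.03],"angular": [0,0,0],"jaw": 0.035},{"offset": [0,0,-0.07],"angular": [0,0,0],"jaw": 0.035},{"offset": [0,0,-0.1],"angular": [0,0,0],"jaw": 0.035},{"offset": [-0.03,0.016,-0.11],"angular": [0,0,3],"jaw": 0.035},{"offset": [-0.065,0.035,-0.11],"angular": [0,0,6],"jaw": 0.035},{"offset": [-0.1,0.053,-0.11],"angular": [0,0,9],"jaw": 0.035},{"offset": [-0.135,0.072,-0.11],"angular": [0,0,12],"jaw": 0.035},{"offset": [-0.17,0.091,-0.11],"angular": [0,0,15],"jaw": 0.035},{"offset": [-0.196,0.105,-0.11],"angular": [0,0,16.3],"jaw": 0.035},{"offset": [-0.196,0.105,-0.11],"angular": [0,0,16.3],"jaw": 0.035},{"offset": [-0.196,0.105,-0.11],"angular": [0,0,16.3],"jaw": 0.035}]'

```text
t: 3.55
ee_pos: [603.6, 87.5, 205.2]
orientation: [0.754, 0.657, 0.0, -0.0]
wrist_force: [0.1, 0.4, -1.5]
grip_width: 0.469
```

```bash
python3 - <<'E'
from h import *
c=env.calibration("wrist");im=env.capture("wrist");save(im,"w3.png",None,1.4)
import pickle;pickle.dump((c,im),open("w3.pkl","wb"))
s=env.read_state();print(s["ee_pos"],R.from_quat(s["orientation"]).as_matrix().round(3),s["t"],s["grip_width"]*85.4)
im=env.capture("scene");save(im,"s3.png",(200,100,420,270),3.5)
E
```

```text
[603.19903877  88.23898853 205.19903583] [[ 0.135  0.991 -0.   ]
 [ 0.991 -0.135  0.   ]
 [ 0.    -0.    -1.   ]] 3.6 39.69605248104998
```

View pics/w3.png

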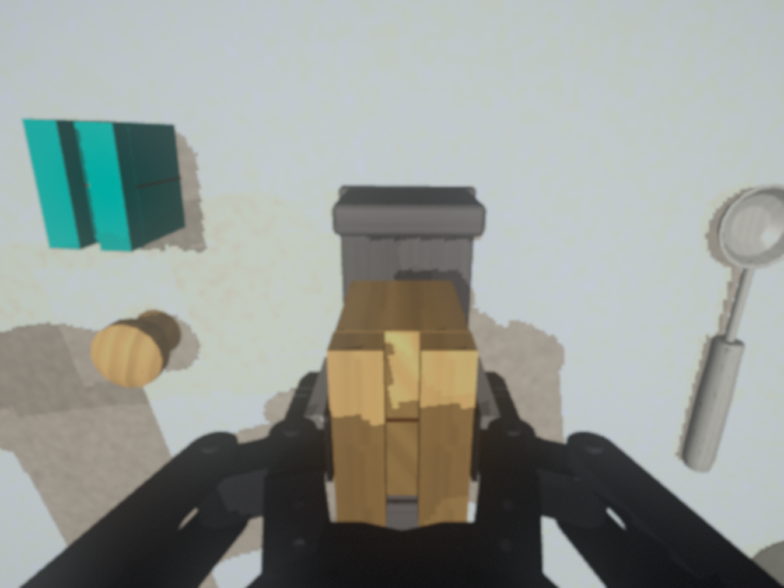

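View pics/s3.png

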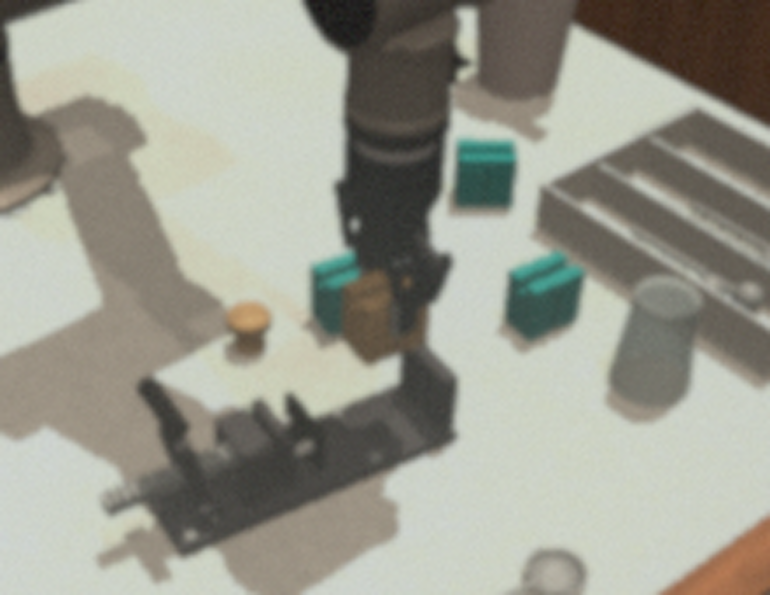

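The post is held squarely (top face ~ (330-477, 350-522)) and faces the fixed jaw (top face (334-484, 200-235)) in line with it.

```bash
python3 - <<'E'
from h import *
import pickle;c,im=pickle.load(open("w3.pkl","rb"))
g=lambda u,v:((u+.5)/1.4-.5,(v+.5)/1.4-.5)
s=env.read_state();Rm=R.from_quat(s["orientation"]).as_matrix()
for z in (74,86):
  a=[onz(c,*g(*q),z) for q in [(335,205),(484,205),(336,233),(482,233)]]
  print(z,[ (Rm.T@(p-s["ee_pos"])).round(1).tolist() for p in a])
zt=60+s["ee_pos"][2]-97.06
print([(Rm.T@(onz(c,*g(*q),zt)-s["ee_pos"])).round(1).tolist() for q in [(329,349),(476,349),(333,522),(467,522)]])
E
```

```text
74 [[51.0, -29.5, 131.2], [50.9, 36.6, 131.2], [38.3, -29.7, 131.2], [38.2, 36.4, 131.2]]
86 [[52.9, -27.7, 119.2], [52.8, 34.4, 119.2], [41.0, -27.9, 119.2], [40.9, 34.3, 119.2]]
[[28.2, -19.1, 37.1], [28.1, 19.7, 37.1], [-30.7, -21.1, 37.1], [-30.8, 19.9, 37.0]]
```

Emit:
arm_command --moves '[{"offset": [0.003,0.003,0.02],"angular": [0,0,0],"jaw": 0.035},{"offset": [0.003,0.003,0.05],"angular": [0,0,0],"jaw": 0.035},{"offset": [0.003,0.003,0.075],"angular": [0,0,0],"jaw": 0.035},{"offset": [0.003,0.003,0.088],"angular": [0,0,0],"jaw": 0.035},{"offset": [0.003,0.003,0.0935],"angular": [0,0,0],"jaw": 0.035},{"offset": [0.003,0.003,0.0955],"angular": [0,0,0],"jaw": 0.035},{"offset": [0.003,0.003,0.0955],"angular": [0,0,0],"jaw": 0.035},{"offset": [0.003,0.003,0.0955],"angular": [0,0,0],"jaw": 0.035}]'

```text
t: 4.45
ee_pos: [607.7, 90.6, 110.6]
orientation: [0.753, 0.658, 0.001, 0.001]
wrist_force: [0.5, -0.5, -1.4]
grip_width: 0.465
```

```bash
python3 - <<'E'
from h import *
s=env.read_state();print(s["ee_pos"],s["grip_width"]*85.4,s["wrist_force"],s["t"])
im=env.capture("scene");save(im,"s4.png",(200,100,420,270),3.5)
E
```

```text
[607.67810988  90.58349041 110.61801853] 39.707314761732626 [ 0.5159083  -0.45841697 -1.43308252] 4.45
```

View pics/s4.png

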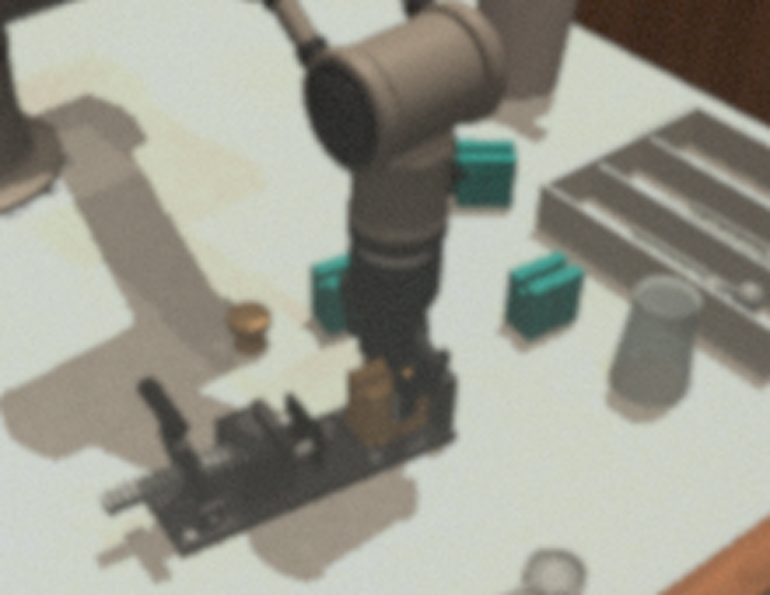

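The post is over the bed with a hair of clearance. Lower 1.5 mm, release, rise.

Emit:
arm_command --moves '[{"offset": [0,0,0.0015],"angular": [0,0,0],"jaw": 0.035},{"offset": [0,0,0.0015],"angular": [0,0,0],"jaw": 0.045},{"offset": [0,0,0.0015],"angular": [0,0,0],"jaw": 0.065},{"offset": [0,0,0.0015],"angular": [0,0,0],"jaw": 0.075},{"offset": [0,0,0.0015],"angular": [0,0,0],"jaw": 0.075},{"offset": [0,0,-0.02],"angular": [0,0,0],"jaw": 0.075},{"offset": [0,0,-0.05],"angular": [0,0,0],"jaw": 0.075},{"offset": [0,0,-0.09],"angular": [0,0,0],"jaw": 0.075},{"offset": [0,0,-0.13],"angular": [0,0,0],"jaw": 0.075},{"offset": [0,0,-0.15],"angular": [0,0,0],"jaw": 0.075},{"offset": [0,0,-0.15],"angular": [0,0,0],"jaw": 0.075}]'

```text
t: 5.6
ee_pos: [608.3, 90.6, 263.2]
orientation: [0.753, 0.658, 0.003, 0.002]
wrist_force: [-0.2, -0.3, -0.6]
grip_width: 0.874
```

```bash
python3 - <<'E'
from h import *
c=env.calibration("wrist");im=env.capture("wrist");save(im,"w5.png",None,1.4)
import pickle;pickle.dump((c,im),open("w5.pkl","wb"))
s=env.read_state();print(s["ee_pos"],s["grip_width"]*85.4,s["wrist_force"],s["t"])
im=env.capture("scene");save(im,"s5.png",(200,100,420,270),3.5)
E
```

```text
[607.42555447  90.53377013 260.64326549] 74.87904994435239 [ 0.24157015  0.68462976 -0.93589589] 5.65
```

View pics/w5.png

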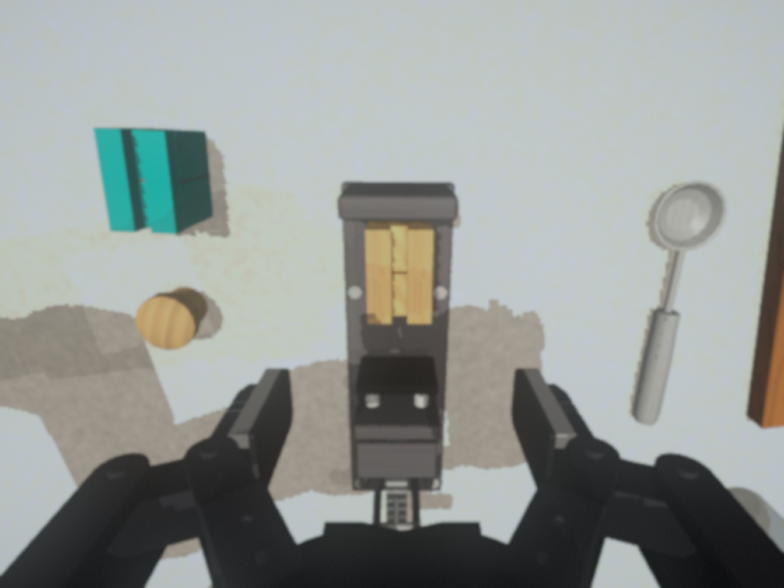

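View pics/s5.png

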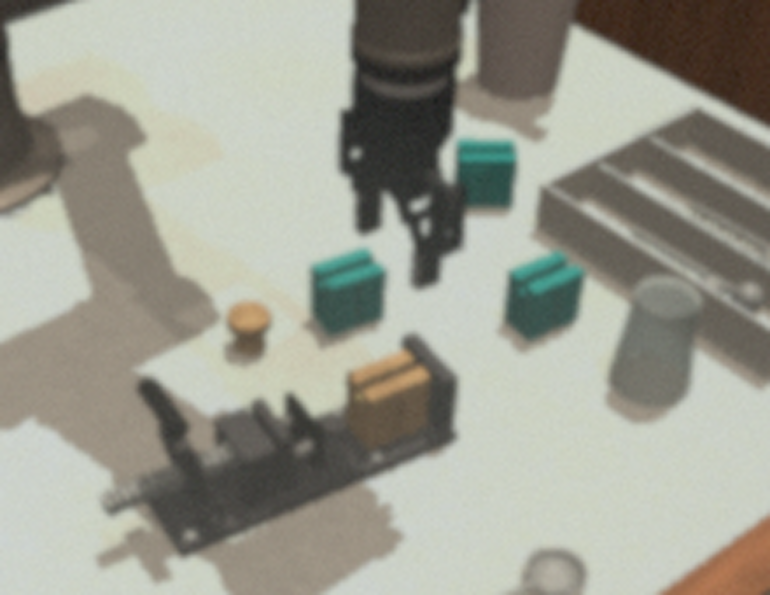

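The post stands alone on the bed (top face (366-434, 222-325)), jaw pad edge around row 358, all free of the gripper. Measuring in the clamp frame.

```bash
cat >> h.py <<'E'
a=np.radians(82.24);CY=np.array([np.cos(a),np.sin(a)]);CX=np.array([CY[1],-CY[0]]);O=np.array([591.5,-8.6])
def tocl(p): d=np.asarray(p)[:2]-O; return np.array([d@CX,d@CY])
E
python3 - <<'E'
from h import *
import pickle;c,im=pickle.load(open("w5.pkl","rb"))
g=lambda u,v:((u+.5)/1.4-.5,(v+.5)/1.4-.5)
save(im,"w5z.png",(230,110,340,390),2.1)
save(im,"w5y.png",(240,230,330,380),4)
def M(n,z,*q): print(n,[tocl(onz(c,*g(*k),z)).round(1).tolist() for k in q])
M("jaw inner top",74,(341,217),(456,217))
M("jaw outer",74,(341,196),(456,196))
M("post",72,(366,229),(434,229),(368,324),(432,324))
M("pad front top?",67,(359,357),(437,357))
M("plate/pad back",70,(357,416),(436,416))
M("guide",70,(357,440),(440,440),(355,478),(438,478))
s=env.read_state()
print(tocl(s["ee_pos"]))
E
```

```text
jaw inner top [[-31.2, 136.8], [35.1, 136.7]]
jaw outer [[-30.7, 148.8], [34.7, 148.7]]
post [[-17.1, 129.3], [22.8, 129.3], [-17.4, 68.6], [22.9, 68.5]]
pad front top? [[-24.3, 42.7], [27.1, 42.5]]
plate/pad back [[-26.8, -0.8], [27.3, -1.1]]
guide [[-27.4, -20.5], [30.6, -20.8], [-29.9, -53.4], [30.0, -53.8]]
[  1.76461167 100.26825315]
```

View pics/w5y.png

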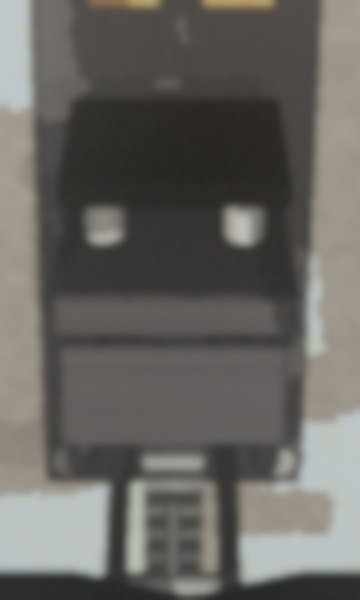

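```bash
python3 - <<'E'
from h import *
import pickle;c,im=pickle.load(open("w5.pkl","rb"))
for z,v in ((23,97),(67,203),(67,190),(73,293),(73,335),(70,347),(70,443)):
    print(z,v,tocl(onz(c,240+170/4,230+v/4,z)).round(1))
c=env.calibration("top")
s=env.read_state();print(s["joint_pos"])
im=env.capture("top");save(im,"t6.png",(200,150,350,250),5)
E
```

```text
23 97 [-0.5 19.9]
67 203 [-0.3 15.1]
67 190 [-0.2 18.6]
73 293 [-0.3 -5.9]
73 335 [ -0.4 -17.9]
70 347 [ -0.4 -23.7]
70 443 [ -0.5 -52.9]
[2.31836475e-02 5.39911759e-01 1.33283290e+00 9.20154817e-05
 1.26923566e+00 1.58993952e-01]
```

View pics/t6.png

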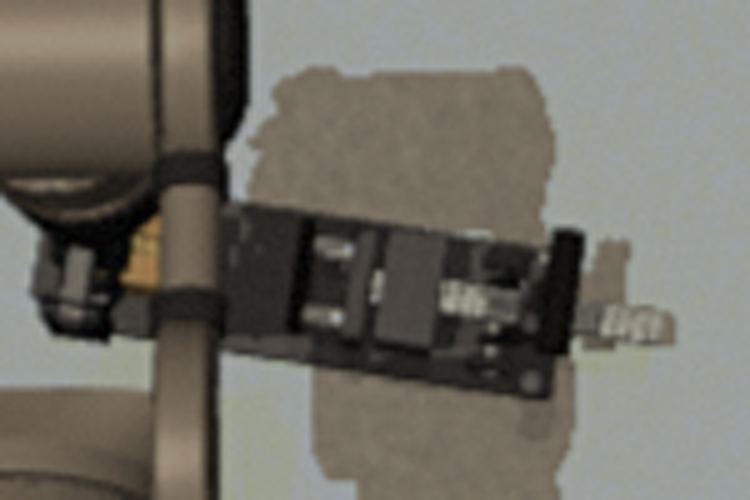

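Jaw reads about 0 (pad face at clamp y ≈ 18–20), post at y ≈ 97, x ≈ +1. Now shut the fingers and go behind the trigger bar.

Emit:
arm_command --moves '[{"offset": [-0.04,0,0],"angular": [0,0,0],"jaw": 0.03},{"offset": [-0.085,0,0],"angular": [0,0,0],"jaw": 0.0},{"offset": [-0.13,0,0],"angular": [0,0,0],"jaw": 0.0},{"offset": [-0.175,0,0],"angular": [0,0,0],"jaw": 0.0},{"offset": [-0.215,-0.001,0],"angular": [0,0,0],"jaw": 0.0},{"offset": [-0.24,-0.001,0],"angular": [0,0,0],"jaw": 0.0},{"offset": [-0.24,-0.001,0],"angular": [0,0,0],"jaw": 0.0}]'

```text
t: 6.45
ee_pos: [572.4, -150.3, 257.2]
orientation: [0.755, 0.656, -0.001, -0.001]
wrist_force: [-0.2, -0.3, 0.3]
grip_width: 0.001
```

```bash
cat > look.py <<'E'
import sys
from h import *
n=sys.argv[1]
import pickle
s=env.read_state();c=env.calibration("wrist");im=env.capture("wrist");pickle.dump((c,im),open(n+".pkl","wb"))
save(im,n+".png",None,1.4)
print(s["ee_pos"].round(1),"clamp",tocl(s["ee_pos"]).round(1),"F",s["wrist_force"].round(1),"Fcl",tocl(s["wrist_force"][:2]+O).round(1),s["t"],s["grip_width"])
print(R.from_quat(s["orientation"]).as_matrix().round(3).tolist())
E
python3 look.py w7
```

```text
[ 572.4 -150.3  257.2] clamp [   0.2 -143. ] F [-0.2 -0.3  0.3] Fcl [-0.2 -0.3] 6.45 0.0012907741689546697
[[0.14, 0.99, -0.003], [0.99, -0.14, 0.001], [0.0, -0.004, -1.0]]
```

View pics/w7.png

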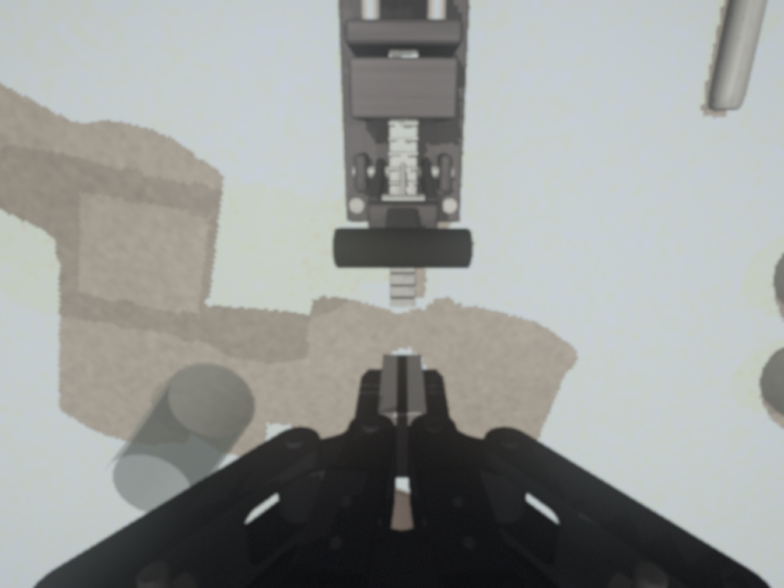

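The picture shows the bar at (403,248), fingers (403,370) centred behind it, plate rows 20–45, guide rows 57–118. Descend behind the bar.

Emit:
arm_command --moves '[{"offset": [0,0,0.04],"angular": [0,0,0],"jaw": 0.0},{"offset": [0,0,0.067],"angular": [0,0,0],"jaw": 0.0},{"offset": [0,0,0.067],"angular": [0,0,0],"jaw": 0.0},{"offset": [0,0,0.067],"angular": [0,0,0],"jaw": 0.0}]'

```text
t: 6.9
ee_pos: [573.7, -146.0, 192.1]
orientation: [0.753, 0.658, -0.0, -0.001]
wrist_force: [1.0, -1.3, 0.3]
grip_width: -0.002
```

```bash
python3 look.py w8
```

```text
[ 573.7 -146.   192.1] clamp [   1.  -138.6] F [ 1.  -1.3  0.3] Fcl [ 1.1 -1.1] 6.9 -0.00155339214637619
[[0.134, 0.991, -0.001], [0.991, -0.134, 0.001], [0.001, -0.001, -1.0]]
```

View pics/w8.png

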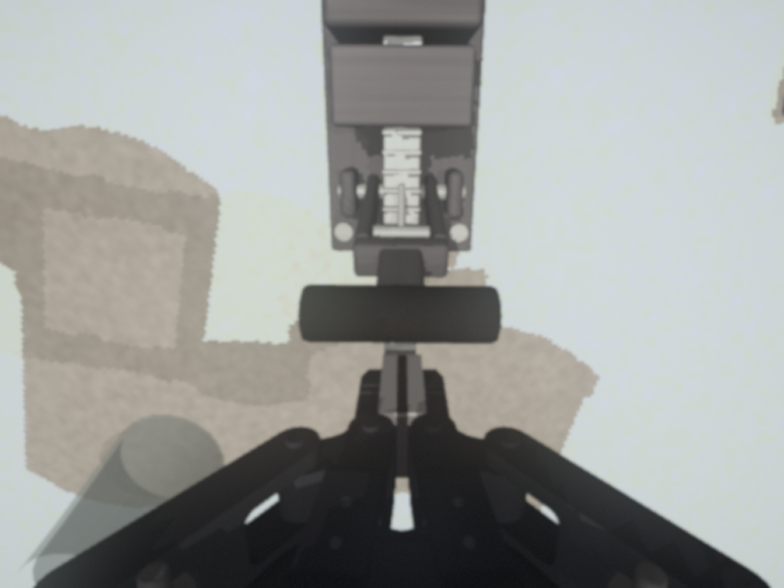

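Emit:
arm_command --moves '[{"offset": [0.012,0,0],"angular": [0,0,0],"jaw": 0.0},{"offset": [0.024,0,0],"angular": [0,0,0],"jaw": 0.0},{"offset": [0.036,0,0],"angular": [0,0,0],"jaw": 0.0},{"offset": [0.048,0,0],"angular": [0,0,0],"jaw": 0.0},{"offset": [0.058,0,0],"angular": [0,0,0],"jaw": 0.0},{"offset": [0.062,0,0],"angular": [0,0,0],"jaw": 0.0},{"offset": [0.062,0,0],"angular": [0,0,0],"jaw": 0.0},{"offset": [0.062,0,0],"angular": [0,0,0],"jaw": 0.0}]'

```text
t: 7.75
ee_pos: [581.9, -85.6, 192.3]
orientation: [0.753, 0.658, 0.0, -0.0]
wrist_force: [0.5, -2.3, 1.9]
grip_width: 0.004
```

```bash
python3 look.py w9
```

```text
[581.9 -85.6 192.3] clamp [  0.9 -77.6] F [ 0.5 -2.3  1.9] Fcl [ 0.8 -2.2] 7.75 0.0037724217673650307
[[0.135, 0.991, -0.0], [0.991, -0.135, 0.0], [0.0, -0.0, -1.0]]
```

View pics/w9.png

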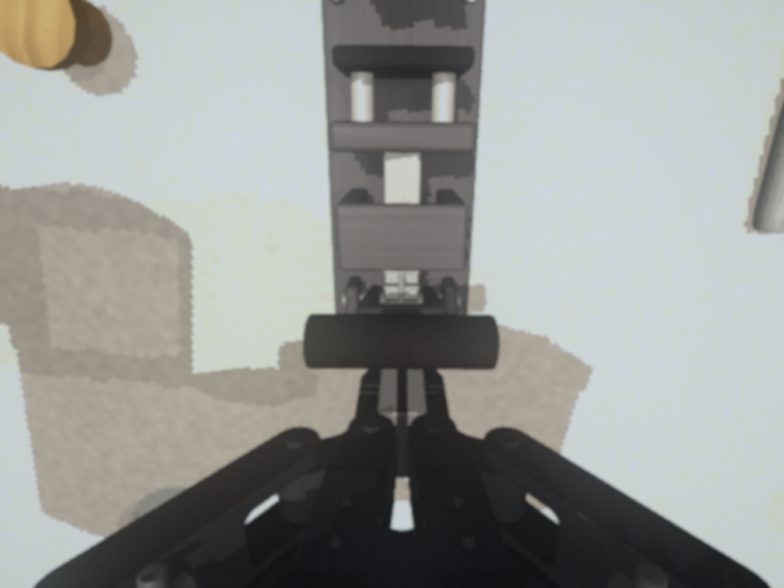

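The jaw advanced: plate rows 122–150, guide 205–270, pad 45–72 (enlarged pixels).

```bash
cat > meas.py <<'E'
import sys,pickle
from h import *
n=sys.argv[1];c,im=pickle.load(open(n+".pkl","rb"))
for a in sys.argv[2:]:
    z,v=map(float,a.split(","));print(a,tocl(onz(c,(402.5)/1.4-.5,(v+.5)/1.4-.5,z)).round(1))
E
python3 meas.py w9 73,122 73,151 70,204 70,270 67,72 67,68 23,46 130,314 130,368
```

```text
73,122 [0.3 9.1]
73,151 [ 0.3 -1.9]
70,204 [  0.3 -23.6]
70,270 [  0.3 -52.8]
67,72 [ 0.3 27.7]
67,68 [ 0.3 29.1]
23,46 [ 0.2 43.6]
130,314 [  0.3 -48.8]
130,368 [  0.3 -68.2]
```

Jaw ≈ 16 mm after pump 1. Pump 2.

Emit:
arm_command --moves '[{"offset": [-0.025,0,0],"angular": [0,0,0],"jaw": 0.0},{"offset": [-0.056,0,0],"angular": [0,0,0],"jaw": 0.0},{"offset": [-0.056,0,0],"angular": [0,0,0],"jaw": 0.0},{"offset": [-0.056,0,0],"angular": [0,0,0],"jaw": 0.0},{"offset": [-0.044,0,0],"angular": [0,0,0],"jaw": 0.0},{"offset": [-0.032,0,0],"angular": [0,0,0],"jaw": 0.0},{"offset": [-0.02,0,0],"angular": [0,0,0],"jaw": 0.0},{"offset": [-0.008,0,0],"angular": [0,0,0],"jaw": 0.0},{"offset": [0,0,0],"angular": [0,0,0],"jaw": 0.0},{"offset": [0,0,0],"angular": [0,0,0],"jaw": 0.0},{"offset": [0,0,0],"angular": [0,0,0],"jaw": 0.0}]'

```text
t: 8.9
ee_pos: [581.8, -85.1, 192.2]
orientation: [0.753, 0.658, -0.0, -0.001]
wrist_force: [-1.2, -1.3, -0.6]
grip_width: -0.003
```

```bash
python3 look.py w10
```

```text
[581.8 -85.1 192.2] clamp [  0.7 -77.1] F [-1.2 -1.3 -0.6] Fcl [-1.  -1.4] 8.9 -0.0026150827513570503
[[0.135, 0.991, -0.001], [0.991, -0.135, 0.001], [0.001, -0.001, -1.0]]
```

View pics/w10.png

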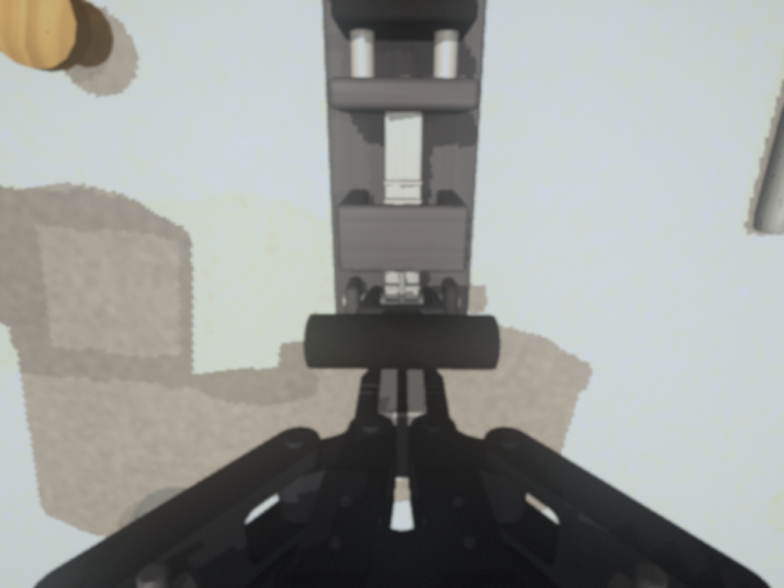

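```bash
python3 meas.py w10 73,78 73,110 70,204 70,270 67,30
```

```text
73,78 [-0.1 25.4]
73,110 [-0.1 14. ]
70,204 [ -0.1 -23.1]
70,270 [ -0.  -52.3]
67,30 [-0.1 42.7]
```

Jaw ≈ 32 mm (16 per pump). Pump 3, which should bring it to ≈48, just at the post.

Emit:
arm_command --moves '[{"offset": [-0.025,0,0],"angular": [0,0,0],"jaw": 0.0},{"offset": [-0.056,0,0],"angular": [0,0,0],"jaw": 0.0},{"offset": [-0.056,0,0],"angular": [0,0,0],"jaw": 0.0},{"offset": [-0.056,0,0],"angular": [0,0,0],"jaw": 0.0},{"offset": [-0.044,0,0],"angular": [0,0,0],"jaw": 0.0},{"offset": [-0.032,0,0],"angular": [0,0,0],"jaw": 0.0},{"offset": [-0.02,0,0],"angular": [0,0,0],"jaw": 0.0},{"offset": [-0.008,0,0],"angular": [0,0,0],"jaw": 0.0},{"offset": [0,0,0],"angular": [0,0,0],"jaw": 0.0},{"offset": [0,0,0],"angular": [0,0,0],"jaw": 0.0},{"offset": [0,0,0],"angular": [0,0,0],"jaw": 0.0}]'

```text
t: 10.05
ee_pos: [581.8, -85.2, 192.2]
orientation: [0.753, 0.658, -0.0, -0.0]
wrist_force: [-0.7, -2.3, -0.5]
grip_width: 0.001
```

```bash
python3 look.py w11; python3 - <<'E'
from h import *
save(env.capture("scene"),"s11.png",(200,100,420,270),3.5)
E
```

```text
[581.8 -85.2 192.2] clamp [  0.7 -77.2] F [-0.7 -2.3 -0.5] Fcl [-0.4 -2.3] 10.05 0.0011207302090063174
[[0.135, 0.991, -0.001], [0.991, -0.135, 0.001], [0.0, -0.001, -1.0]]
```

View pics/w11.png

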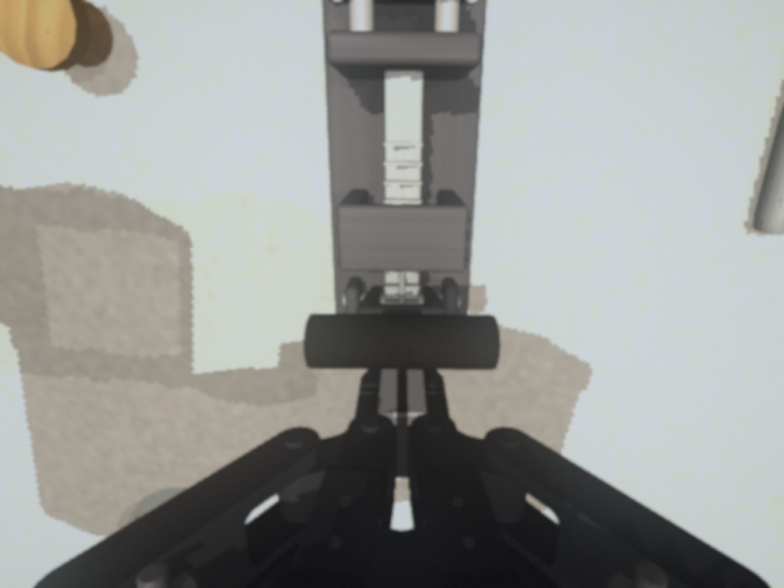

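View pics/s11.png

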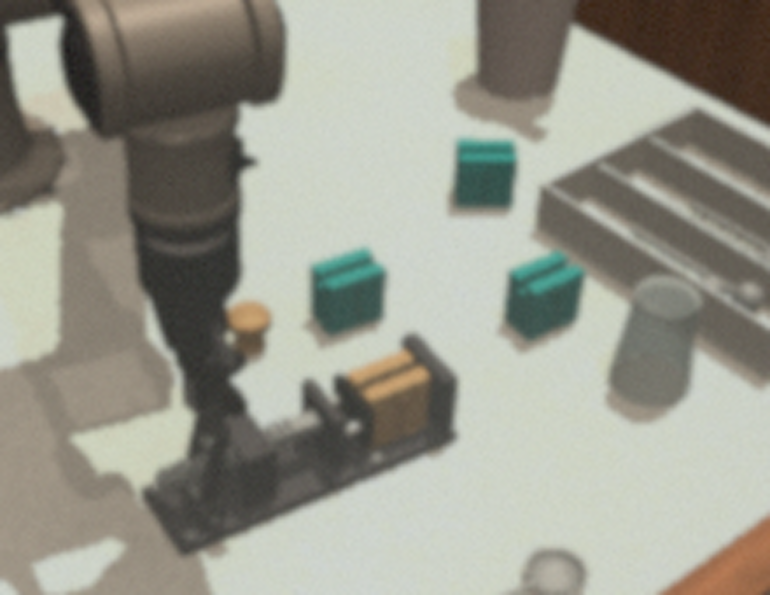

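```bash
python3 meas.py w11 73,31 73,69 70,204 70,270
```

```text
73,31 [-0.1 41.2]
73,69 [-0.  28.4]
70,204 [ -0.  -23.2]
70,270 [  0.  -52.4]
```

Emit:
arm_command --moves '[{"offset": [-0.025,0,0],"angular": [0,0,0],"jaw": 0.0},{"offset": [-0.056,0,0],"angular": [0,0,0],"jaw": 0.0},{"offset": [-0.056,0,0],"angular": [0,0,0],"jaw": 0.0},{"offset": [-0.056,0,0],"angular": [0,0,0],"jaw": 0.0},{"offset": [-0.046,0,0],"angular": [0,0,0],"jaw": 0.0},{"offset": [-0.037,0,0],"angular": [0,0,0],"jaw": 0.0},{"offset": [-0.028,0,0],"angular": [0,0,0],"jaw": 0.0},{"offset": [-0.02,0,0],"angular": [0,0,0],"jaw": 0.0},{"offset": [-0.013,0,0],"angular": [0,0,0],"jaw": 0.0},{"offset": [-0.013,0,0],"angular": [0,0,0],"jaw": 0.0},{"offset": [-0.013,0,0],"angular": [0,0,0],"jaw": 0.0}]'

```text
t: 11.25
ee_pos: [580.4, -98.3, 192.5]
orientation: [0.753, 0.658, 0.0, 0.0]
wrist_force: [0.5, -2.9, 1.7]
grip_width: 0.004
```

```bash
python3 look.py w12; python3 - <<'E'
from h import *
save(env.capture("top"),"t12.png",(200,150,350,250),5)
E
```

```text
[580.4 -98.3 192.5] clamp [  1.1 -90.4] F [ 0.5 -2.9  1.7] Fcl [ 0.9 -2.8] 11.25 0.004047586320408255
[[0.135, 0.991, 0.0], [0.991, -0.135, 0.0], [0.0, 0.0, -1.0]]
```

View pics/w12.png

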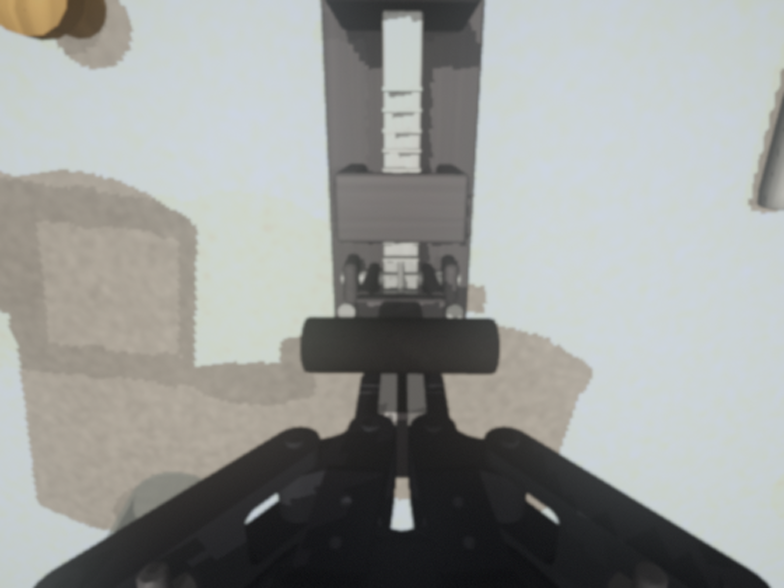

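View pics/t12.png

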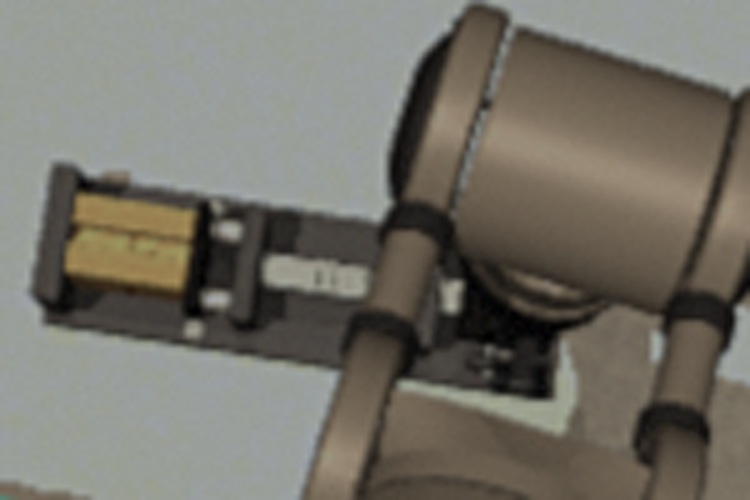

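```bash
python3 meas.py w12 73,10 70,173 70,241; python3 - <<'E'
from h import *
c=env.calibration("top")
f=lambda u,v:(200+(u+.5)/5-.5,150+(v+.5)/5-.5)
for n,z,q in (("plate front",73,(245,265)),("plate back",73,(263,268)),("pad front",67,(193,250)),("pad back",67,(208,250)),("fixed inner",74,(72,230)),("post L",72,(70,240)),("post R",72,(192,258)),("bolt right end/plate",55,(240,265))):
    print(n,tocl(onz(c,*f(*q),z)).round(1))
E
```

```text
73,10 [ 0.5 34.8]
70,173 [  0.5 -23.7]
70,241 [  0.5 -52.5]
plate front [-1.8 47.3]
plate back [-2.  38.2]
pad front [ 2.7 74.7]
pad back [ 3.8 67.3]
fixed inner [  3.  135.8]
post L [ -1.9 136.2]
post R [-2.  74.2]
bolt right end/plate [ 0.3 50.9]
```

Jaw ≈ 53, post nearly against the fixed jaw (post end ≈ 74 in clamp y). Continue this squeeze to where earlier strokes ended.

Emit:
arm_command --moves '[{"offset": [0.004,0,0],"angular": [0,0,0],"jaw": 0.0},{"offset": [0.008,0,0],"angular": [0,0,0],"jaw": 0.0},{"offset": [0.013,0,0],"angular": [0,0,0],"jaw": 0.0},{"offset": [0.013,0,0],"angular": [0,0,0],"jaw": 0.0},{"offset": [0.013,0,0],"angular": [0,0,0],"jaw": 0.0}]'

```text
t: 11.85
ee_pos: [581.8, -86.2, 191.5]
orientation: [0.754, 0.657, -0.001, -0.0]
wrist_force: [1.7, -5.8, -2.3]
grip_width: 0.0
```

```bash
python3 look.py w13; python3 - <<'E'
from h import *
im=env.capture("top");save(im,"t13.png",(205,170,285,230),9)
E
```

```text
[581.8 -86.2 191.5] clamp [  0.8 -78.2] F [ 1.7 -5.8 -2.3] Fcl [ 2.5 -5.5] 11.85 1.3572712379347813e-05
[[0.136, 0.991, -0.001], [0.991, -0.136, -0.001], [-0.001, -0.001, -1.0]]
```

View pics/w13.png

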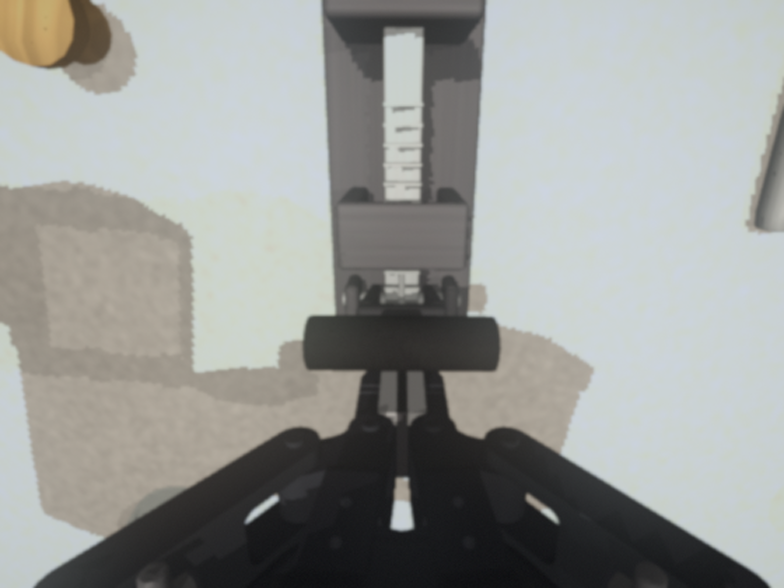

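View pics/t13.png

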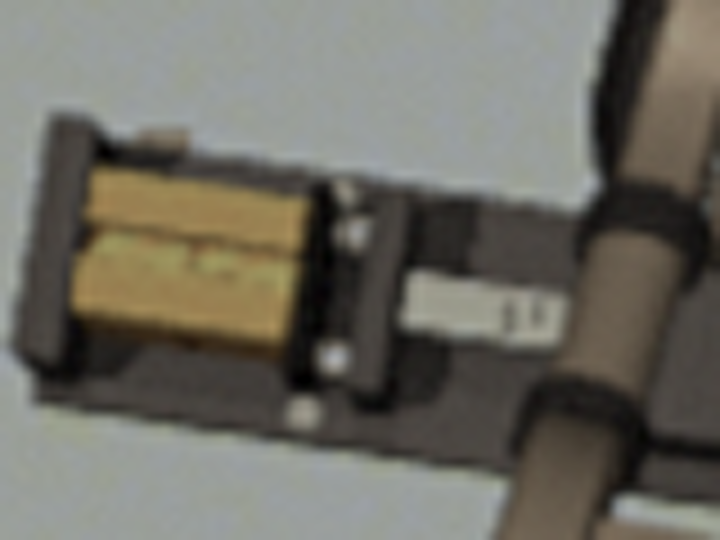

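```bash
python3 meas.py w13 73,19 63,27 70,202 70,268; echo; python3 meas.py w12 63,12; python3 meas.py w11 73,65 63,70;  python3 meas.py w9 63,153;python3 meas.py w10 63,112; python3 - <<'E'
from h import *
c=env.calibration("top")
f=lambda u,v:(205+(u+.5)/9-.5,170+(v+.5)/9-.5)
for n,z,q in (("plate front",73,(380,290)),("plate back",73,(398,290)),("bar@plate",63,(402,300)),("pad front",67,(305,260)),("pad back",67,(324,260)),("fixed inner",74,(80,240)),("post L",72,(81,260)),("post R",72,(302,270))):
    print(n,tocl(onz(c,*f(*q),z)).round(1))
E
```

```text
73,19 [ 0.1 43.9]
63,27 [ 0.1 43.1]
70,202 [  0.1 -23.3]
70,268 [  0.1 -52.4]

63,12 [ 0.5 36.3]
73,65 [-0.  29.8]
63,70 [-0.1 29.2]
63,153 [ 0.2 -3.1]
63,112 [-0.1 13.6]
plate front [-0.4 52.2]
plate back [ 0.3 47.2]
bar@plate [-0.9 46.2]
pad front [ 5.7 74.6]
pad back [ 6.5 69.3]
fixed inner [  1.2 136.9]
post L [ -4.1 136. ]
post R [ 2.1 74.6]
```

Jaw ≈ 62 (plate rear 43.1 + 18.5 offset), pad pushed in ≈ 7 mm; the trigger is at ≈0.43 rad. Squeeze 4.5 mm more (≈ +2 mm jaw), still short of the trigger's end.

Emit:
arm_command --moves '[{"offset": [0.002,0,0],"angular": [0,0,0],"jaw": 0.0},{"offset": [0.0045,0,0],"angular": [0,0,0],"jaw": 0.0},{"offset": [0.0045,0,0],"angular": [0,0,0],"jaw": 0.0},{"offset": [0.0045,0,0],"angular": [0,0,0],"jaw": 0.0}]'

```text
t: 12.35
ee_pos: [582.1, -82.2, 191.2]
orientation: [0.754, 0.657, -0.001, -0.0]
wrist_force: [0.7, -7.3, -5.1]
grip_width: 0.001
```

```bash
python3 look.py w14; python3 - <<'E'
from h import *
im=env.capture("top");save(im,"t14.png",(205,170,285,230),9)
im=env.capture("scene");save(im,"s14.png",(240,180,350,260),7)
E
```

```text
[582.1 -82.2 191.2] clamp [  0.7 -74.1] F [ 0.7 -7.3 -5.1] Fcl [ 1.7 -7.1] 12.35 0.0008753619485300397
[[0.136, 0.991, -0.002], [0.991, -0.136, -0.001], [-0.001, -0.002, -1.0]]
```

View pics/w14.png

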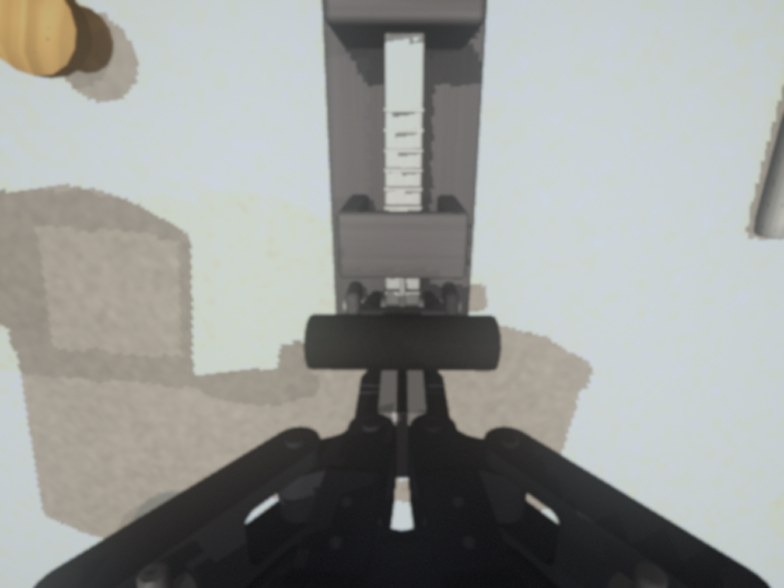

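View pics/t14.png

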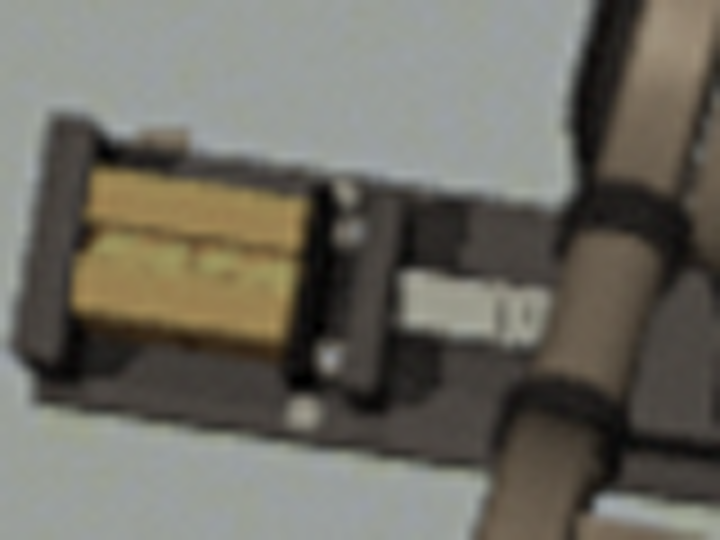

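View pics/s14.png

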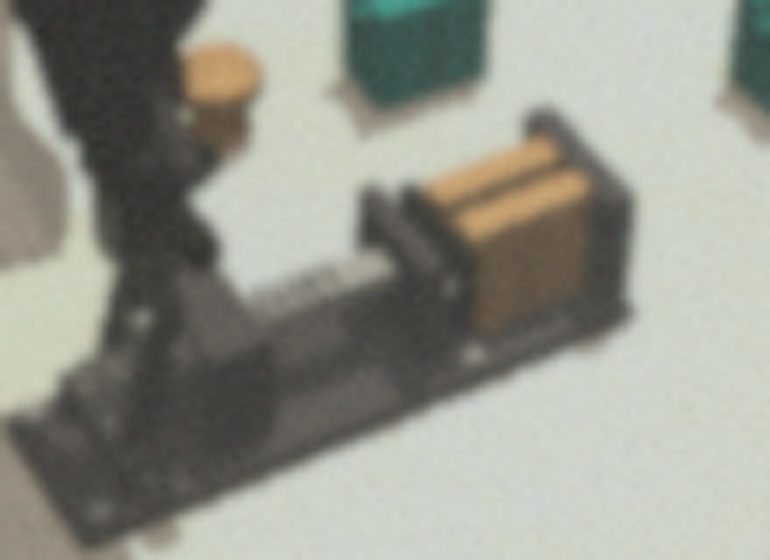

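```bash
python3 meas.py w14 73,23 63,33.5 70,211 70,277; python3 - <<'E'
from h import *
c=env.calibration("top")
def prof(im,xs,z,ys):
    P=np.array([[*(O+x*CX+y*CY),z] for y in ys for x in xs]); uv=proj(c,P).astype(np.float32)
    g=cv2.cvtColor(im,cv2.COLOR_BGR2GRAY)
    return cv2.remap(g,uv[:,0].reshape(len(ys),-1),uv[:,1].reshape(len(ys),-1),cv2.INTER_CUBIC).astype(float).mean(1)
im1=cv2.cvtColor(env.capture("top"),cv2.COLOR_RGB2BGR);im0=cv2.imread("pics/top0.png")
xs=np.r_[np.arange(-27,-19,1),np.arange(19,27,1)]
for n,im,a,b in (("start",im0,-30,35),("now",im1,32,98)):
    ys=np.arange(a,b,1.5);p=prof(im,[-27,-26,-25,-24,-14,-13,-12,12,13,14,24,25,26,27],73,ys)
    print(n,[(float(y),int(v)) for y,v in zip(ys,p)])
E
```

```text
73,23 [-0.1 46.4]
63,33.5 [-0.1 44.8]
70,211 [ -0.2 -23.1]
70,277 [ -0.2 -52.5]
start [(-30.0, 61), (-28.5, 60), (-27.0, 61), (-25.5, 61), (-24.0, 60), (-22.5, 51), (-21.0, 37), (-19.5, 29), (-18.0, 29), (-16.5, 32), (-15.0, 42), (-13.5, 53), (-12.0, 58), (-10.5, 58), (-9.0, 56), (-7.5, 54), (-6.0, 56), (-4.5, 65), (-3.0, 76), (-1.5, 84), (0.0, 83), (1.5, 80), (3.0, 77), (4.5, 76), (6.0, 74), (7.5, 73), (9.0, 74), (10.5, 69), (12.0, 60), (13.5, 47), (15.0, 34), (16.5, 20), (18.0, 14), (19.5, 17), (21.0, 25), (22.5, 36), (24.0, 49), (25.5, 60), (27.0, 61), (28.5, 61), (30.0, 59), (31.5, 59), (33.0, 60), (34.5, 60)]
now [(32.0, 48), (33.5, 39), (35.0, 36), (36.5, 36), (38.0, 36), (39.5, 37), (41.0, 39), (42.5, 40), (44.0, 37), (45.5, 31), (47.0, 27), (48.5, 34), (50.0, 48), (51.5, 60), (53.0, 67), (54.5, 66), (56.0, 63), (57.5, 62), (59.0, 61), (60.5, 64), (62.0, 75), (63.5, 82), (65.0, 81), (66.5, 65), (68.0, 43), (69.5, 25), (71.0, 17), (72.5, 17), (74.0, 29), (75.5, 49), (77.0, 71), (78.5, 87), (80.0, 93), (81.5, 92), (83.0, 90), (84.5, 90), (86.0, 91), (87.5, 91), (89.0, 90), (90.5, 90), (92.0, 90), (93.5, 90), (95.0, 90), (96.5, 90)]
```

Relative to the first top picture, the jaw plate advanced ≈ 65 mm and the pad ≈ 54 mm. That puts the pad about 11 mm in; the wrist view gives ≈ 8–9 mm. Both are inside 6.5–16 mm. The post is on the fixed jaw and upright, the fingers are pushing the trigger with about 7 N, and knob and spoon look untouched. Handing in.

```bash
python3 - <<'E'
from h import *
s=env.read_state();print(s["t"],tocl(s["ee_pos"]),s["wrist_force"])
print(env.job_done())
E
```

```text
12.55 [  0.66988265 -74.17396095] [-0.08780041 -7.36697505 -4.67677827]
the job is handed in; nothing more can be done
None
```

I stood the post on the clamp bed about 7 mm from the fixed jaw and let go of it. I then pumped the trigger from behind with the fingers shut: three pumps brought the pad up to the post. A fourth squeeze, which I was still holding at hand-in, pressed it against the fixed jaw. The job went in at 12.55 s; no verdict was reported.

**Last checks:**
- **Pad compression:** the two views disagree slightly. The top camera gives about 11 mm (jaw plate moved 65 mm, pad 54 mm), while the wrist camera gives about 8–9 mm. Both lie inside the 6.5–16 mm window and well short of the stop.
- **Post:** it stands upright against the fixed jaw, about 1 mm off the clamp axis when I placed it, and the gripper is nowhere near it.
- **Trigger:** the fingers are pushing it at about 7 N, at roughly 0.45 rad.
- **Other things:** the knob and spoon looked untouched in the last pictures. I did not measure whether any of the five moved, and I did not check the mug and the two glasses in a last picture.

My first move command was refused because it left out the finger opening. I sent it again and nothing had moved in between.

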